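# Show a bearing ball in its dip dish to the bench magnifier

## Task

First clear away the spray can that stands in front of the bench magnifier: stand it upright in the empty steel drawer lying on the bench. Then pick up the dip dish by the grip of its arched handle and, keeping it level with the loose steel ball in its middle all the way, carry it in front of the magnifier and turn it a quarter turn, so that the ball is at the lens's focus and the arch stands square across the line of sight, with one leg to each side of the ball instead of one in front of it. Finish while still holding the dish there, level and still, hanging free from the gripper, and leave the other things on the bench alone.

Things in the scene. Friction and masses are not known exactly. Their poses are not given: they have to be found in the camera images.
- dish: round dished steel plate (dip dish), 147 mm across, rim 26 mm high, 0.26 kg, shallow cone inside. A fixed arch of 14 mm flat bar spans it: legs on the rim at its x = +72 and -72 mm, grip on top. Origin: centre of the underside of its foot; z up, x along the arch from leg to leg, y square to the arch. At the start its x lies along the magnifier's x within 7 degrees, so one leg would hide the ball
- dish_grip (a point): centre of the dish's black grip, 118 mm above the dish's origin on its axis: a bar 56 mm long along the dish's x, 16 mm wide along y (the width to grasp) and 24 mm high, its top 130 mm above the dish's underside. Below it is free space down to the ball, whose top is 39 mm above the dish's underside
- dish_seat (a point): the point on the dish's axis, 22 mm above its origin, where the ball's centre lies when the ball rests in the middle
- ball: loose dark polished steel bearing ball, 34 mm diameter, about 0.16 kg, lying in the middle of the dish. Origin: its centre
- magnifier: bench magnifier, fixed, 307 mm high: grey round base of 160 mm diameter, dark gooseneck, white ring head of 128 mm diameter with a clear lens. Origin: centre of the underside of the base; z up; its horizontal -x axis points to the side looked at. The lens looks along -x and 25 degrees downward; the line of sight lies in its x-z plane
- magnifier_lens (a point): centre of the lens, 250 mm above the bench and 90 mm on the -x side of the magnifier's origin
- magnifier_focus (a point): the focus, where the ball's centre belongs: 200 mm from the centre of the lens along its axis, that is 181 mm farther to the magnifier's -x side and 84.5 mm lower than the lens centre (166 mm above the bench)
- can: upright spray can, 180 mm high, 0.2 to 0.4 kg: grey body with a paper label, 52 mm diameter up to 128 mm, shoulder up to 143 mm, black cap of 40 mm diameter from 143 to 180 mm. Stands on the bench under the focus, where the dish has to come. Origin: centre of its underside; z up
- drawer: empty dark steel drawer pulled from the cabinet, open on top, fixed on the bench: 260 mm long along its x, 140 mm wide along its y, walls 85 mm high and 3 mm thick, floor 3 mm thick; pull and label on the -x front. Origin: centre of its underside
- drawer_in (a point): centre of the drawer's inner floor, 3 mm above the bench
- bearing_ring: bystander: plain steel bearing ring lying flat, 72 mm diameter, 18 mm high. Origin: centre of its underside
- jar: bystander: amber jar with dark lid, 66 mm diameter, 75 mm high. Origin: centre of its underside
- spanner: bystander: open spanner 170 mm long, lying along its own x near the robot
- carton: bystander: cardboard box 90 x 60 x 40 mm. Origin: centre of its underside

How it is judged (in metres and radians):
On the way, in this order (a step that is already met when the one before it is completed fails the run):
1. the spray can stands upright in the drawer, let go (x of can in the frame of drawer between -0.105 and 0.105 m and y of can in the frame of drawer between -0.045 and 0.045 m and height (world z) of can below 0.01 m and angle between can's own z axis and vertical below 0.1 rad and contact force between the fingers and can below 0.1 N), for 0.2 s.
2. the dish is lifted clear of the bench, level, with the ball in its middle (height (world z) of dish above 0.04 m and angle between dish's own z axis and vertical below 0.15 rad and distance between ball and dish_seat below 0.012 m), for 0.2 s.
At the end, for the whole second after the job is handed in: The gripper holds the dish clear of magnifier and can: ball centre within 30 mm of the focus, arch square to the line of sight within 10 degrees, dish level within 4.5 degrees and still, ball within 8 mm of the dish's middle; the can upright on the drawer floor (distance between ball and magnifier_focus below 0.03 m and angle between the x axis of dish and the x axis of magnifier, either way round above 1.4 rad and angle between dish's own z axis and vertical below 0.08 rad and distance between ball and dish_seat below 0.008 m and contact force between the fingers and dish above 2 N and contact force between dish and magnifier below 0.1 N and contact force between dish and can below 0.1 N and linear speed of dish below 0.02 m/s and angular speed of dish below 0.15 rad/s and x of can in the frame of drawer between -0.105 and 0.105 m and y of can in the frame of drawer between -0.045 and 0.045 m and height (world z) of can below 0.01 m and angle between can's own z axis and vertical below 0.1 rad); the arm keeps its last pose, push and grip.
It fails at once if the ball rolled out of the middle of the dish (more than 30 mm) (distance between ball and dish_seat above 0.03 m).
It fails at once if the dish was tipped (more than 12 degrees) (angle between dish's own z axis and vertical above 0.21 rad).
It fails at once if another thing on the bench was moved by more than 30 mm (distance of any of bearing_ring, jar, spanner, carton from where it was at the start of the episode above 0.03 m).
It also fails if it takes over 61 s, if anything falls off the work surface, if the arm or the gripper's body presses on something with over 40 N, if the wrist force passes 120 N, or if a joint passes its speed limit or range.

## Robot

A 6-joint arm with a two-finger parallel gripper is mounted at the origin on the work surface. World frame = base frame: x ahead of the robot, y to its left, z up, the work surface at z = 0. Lengths are in m, angles in degrees, forces in N, time in s.
With the tool pointing down it reaches from about 0.3 to 0.75 m from the base axis. Payload 8.5 kg.
Tool frame: the origin (TCP) lies midway between the tips of the shut fingers; the grasp point (between the pads) lies env.tcp_to_grasp behind it (env.tcp_to_grasp is the distance from the TCP to the grasp point, in m); z points along the fingers, y is the line along which they close (so a half turn about z gives the same grasp; the last joint's range is limited). The gripper opens to 85 mm and grips with 20 to 120 N. Pads are 22 mm wide; open, the fingers measure 114 mm over their backs; the gripper's body (76 mm by 85 mm) begins 54 mm behind the grasp point. The pads swing forward as they close: fully open they stand 13 mm farther back than shut.
Start: joints at [64.67, 21.807, 74.336, -0, 83.858, -12.336], TCP at [0.124, 0.536, 0.231] pointing down, gripper open.
Joint ranges: [-178.18, 178.18], [-50.72, 133.34], [12.68, 142.11], [-81.47, 261.47], [9.98, 163.14], [-165.26, 165.26]. Speed limits (degrees/s): [136.94, 136.94, 180, 180, 180, 180].

## Interface

Orientations are given as a 3x3 rotation matrix whose columns are the frame's x, y, z axes.
In Python, from rig import observe, optics, job, env gives the robot as it stands. The module is installed in compiled form; this text tells all that it offers.
- The arm moves only by the shell command python3 -m jog 'ROWS' [FORCE]. ROWS is JSON, a list of rows, each a list of 7 numbers: the turn, a rotation vector about the tool's x, y, z in rad, then the shift along the tool's x, y, z in m, then the opening in per cent of the stroke, from 0 (shut) to 100 (fully open). A call has 1 to 10 rows; each row shifts and turns the commanded pose from where the row before left it, along the tool's axes as they then stand; what a row does not reach is not made up. A row lasts 1/8 s, in which the tool goes at most 62.5 mm and 10.7 degrees, less where a joint would pass 70% of its speed; a pose out of reach is approached as far as the arm can. A call is refused whole if a number of a shift passes 0.0625 or a number of a turn 0.188, either way. A call with a gripper value outside its range is refused whole. The fingers move at their own pace and stop on an object; FORCE is the grip in N (left out, the last holds). Time passes only in rows, so rows that do not move let the fingers close. It gives the time, the measured TCP pose, the force, the opening and the grip force at its end, in the units of the state.
- observe(): the state, without advancing time (a new reading comes with each control period).
- optics.get_image(name): name is "scene" or "top"; returns a dict with "pixels" (400x640x3 uint8, red, green, blue), "mtx" (3x3 intrinsics, pixels), "rvec" (rotation vector, rad) and "tvec" (3), from world to camera coordinates, as OpenCV has them. Camera axes: x right, y down, z forward; pixel columns grow to the right and rows downward; lengths in m; the calibration is good to about 2 mm. A picture is of the moment at which its call begins. There is no depth.
- job.close_job(): hands the job in; it is judged then, once.
The state is a dict: "time_s": time; "q": joint angles; "qvel": joint speeds; "joint_efforts": joint torques, N m; "position": TCP position; "tool_rot": TCP orientation; "ft_force": force on the tool from outside, world axes, zero at the start; "wrist_torque": the same for the moment, N m; "grip_width": finger opening in m; "gripper_force": force on a finger pad.
Only numpy, scipy, OpenCV 4.12 (cv2) and the standard library are available. Lean on these libraries where they do the work, as an engineer would, in place of code of your own. Each camera call takes 0.05 s, during which the arm holds its last target. There are 200 camera calls.

## Working session

There is one attempt and no reset: what is moved stays moved. The work goes in short steps, Python scripts to look and compute and a shell command to move; the robot and the scene stay as the last step left them, time stands still between calls to the robot, and variables do not carry over. Pictures are saved under pics/ and viewed, at most 10 in all, crops included, and the job is handed in when it is done.

```bash
mkdir -p pics; cat > h.py <<'E'
import numpy as np, cv2
from rig import observe, optics, job, env
def cap(n):
    d=optics.get_image(n); R=cv2.Rodrigues(np.array(d["rvec"],float))[0]; t=np.array(d["tvec"],float).ravel()
    return dict(px=np.array(d["pixels"]),K=np.array(d["mtx"],float),R=R,t=t)
def ray(c,u,v):
    d=c["R"].T@np.linalg.inv(c["K"])@np.array([u,v,1.]); return -c["R"].T@c["t"],d
def onz(c,u,v,z):
    o,d=ray(c,u,v); return o+d*(z-o[2])/d[2]
def proj(c,p):
    q=c["K"]@(c["R"]@np.array(p,float)+c["t"]); return q[:2]/q[2]
def save(c,n): cv2.imwrite("pics/"+n,cv2.cvtColor(c["px"],cv2.COLOR_RGB2BGR))
E
python3 - <<'E'
from h import *
for n in("scene","top"):
    c=cap(n);save(c,n+"0.png");np.savez(n+"0.npz",**c);print(n,-c["R"].T@c["t"],c["K"][0,0])
s=observe();print({k:np.round(v,3).tolist() for k,v in s.items()},env.tcp_to_grasp)
E
```

```text
scene [ 1.05110958 -0.37858633  1.11862226] 454.97618168619147
top [ 0.32339009 -0.01829852  1.31210742] 459.1898555955697
{'time_s': 0.1, 'q': [64.668, 21.838, 74.38, 0.0, 83.857, -12.337], 'qvel': [0.013, -0.095, -0.157, -0.076, -0.009, 0.046], 'joint_efforts': [0.003, -44.923, -23.166, -0.0, 0.004, 0.0], 'position': [0.124, 0.536, 0.231], 'tool_rot': [[-0.974, 0.225, -0.001], [0.225, 0.974, -0.001], [0.0, -0.001, -1.0]], 'ft_force': [-0.329, -0.084, -0.009], 'wrist_torque': [0.008, -0.028, 0.048], 'gripper_force': 0.0, 'grip_width': 0.085} 0.0187
```

View pics/scene0.png

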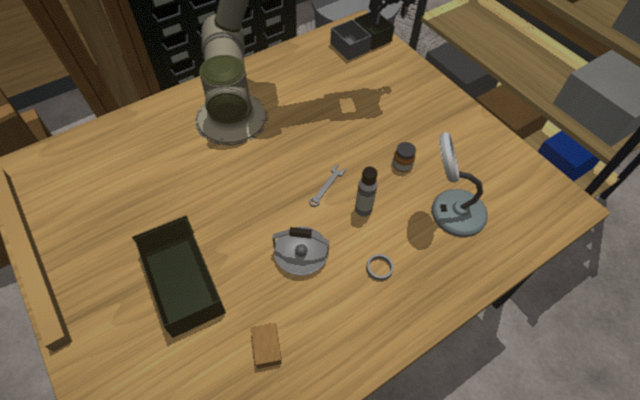

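View pics/top0.png

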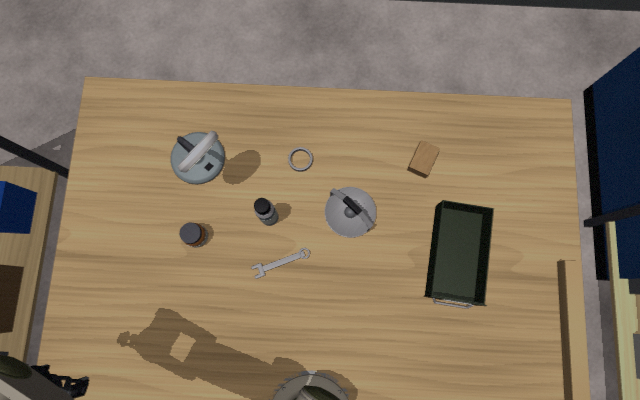

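The scene view shows the dish at (300,250), can (367,190), drawer (178,275) and magnifier base (460,212). The top view shows the base at (198,158), can (266,211), dish (351,212), drawer (460,253). Next I view enlarged crops to place the masks.

```bash
python3 - <<'E'
from h import *
T=np.load("top0.npz")["px"];S=np.load("scene0.npz")["px"]
def cr(I,u,v,w,h,W,H): return cv2.resize(I[v:v+h,u:u+w],(W,H),interpolation=cv2.INTER_CUBIC)
a=np.hstack([cr(T,160,125,133,100,400,300),cr(T,310,170,100,75,400,300)])
b=np.hstack([cr(S,350,125,160,120,400,300),cr(S,255,210,100,75,400,300)])
cv2.imwrite("pics/crops.png",np.vstack([a,b])[:,:,::-1])
E
```

```text
(no output)
```

View pics/crops.png

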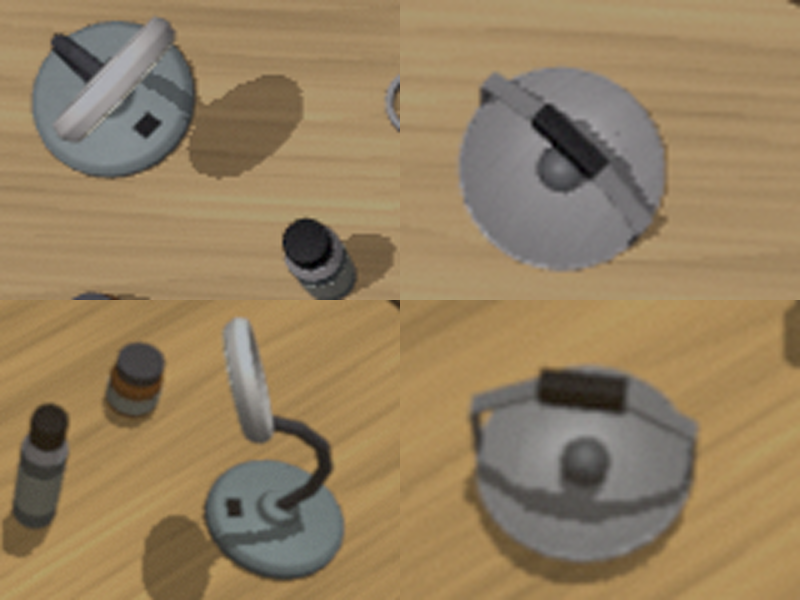

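The crops show, in image pixels, the ring centre at top (198,152) and scene (450,157), the cap at top (262,205) and scene (369,175), and the grip at top (352,205) and scene (301,233). I'll refine these with masks and triangulate.

```bash
cat >> h.py <<'E'
def tri(a,pa,b,pb):
    o1,d1=ray(a,*pa);o2,d2=ray(b,*pb);d1=d1/np.linalg.norm(d1);d2=d2/np.linalg.norm(d2)
    s=np.linalg.lstsq(np.c_[d1,-d2],o2-o1,rcond=None)[0]
    p,q=o1+s[0]*d1,o2+s[1]*d2
    return (p+q)/2,np.linalg.norm(p-q)
def blob(c,box,f):
    """largest contour in box(u0,v0,u1,v1) of mask f(rgb int, hsv) -> minAreaRect, area, contour"""
    u0,v0,u1,v1=box;I=c["px"][v0:v1,u0:u1]
    m=f(I.astype(int),cv2.cvtColor(I,cv2.COLOR_RGB2HSV).astype(int)).astype(np.uint8)
    cs=cv2.findContours(m,cv2.RETR_EXTERNAL,cv2.CHAIN_APPROX_NONE)[0]
    k=max(cs,key=cv2.contourArea)+np.array([[u0,v0]])
    return cv2.minAreaRect(k),cv2.contourArea(k),k
E
python3 - <<'E'
from h import *
T=dict(np.load("top0.npz"));S=dict(np.load("scene0.npz"))
dark=lambda I,h:h[...,2]<62
def two(name,bt,bs,f,g=None):
    a=blob(T,bt,f);b=blob(S,bs,g or f);p,e=tri(T,a[0][0],S,b[0][0])
    print(name,np.round(p,4),"gap",round(e,4),[np.round(x[0][0]+x[0][1],1).tolist()+[round(x[0][2])] for x in(a,b)]);return a,b,p
white=lambda I,h:(h[...,2]>125)&(h[...,1]<45)
two("ring",(175,125,225,178),(435,125,465,185),white)
two("grip",(338,190,366,220),(285,222,316,240),dark)
two("cap",(250,193,277,215),(358,164,380,186),dark)
base=lambda I,h:(I[...,2]>=I[...,0])
for c,bx in((T,(165,125,232,190)),(S,(425,180,495,240))):
    a=blob(c,bx,base);e=cv2.fitEllipse(cv2.convexHull(a[2]));print("base",np.round(e[0],1),np.round(e[1],1),[np.round(onz(c,*e[0],z),4).tolist() for z in(0.,.01,.02)])
# dish outline
grey=lambda I,h:(h[...,1]<50)
a=blob(T,(315,180,385,245),grey);print("dish rect",a[0])
# drawer
dd=lambda I,h:(h[...,2]<75)
a=blob(T,(415,190,505,312),dd);ap=cv2.approxPolyDP(cv2.convexHull(a[2]),4,True)[:,0];print("drawer",a[0],[ (p.tolist(),np.round(onz(T,*p,.085)[:2],3).tolist()) for p in ap])
a=blob(S,(120,210,235,345),dd);ap=cv2.approxPolyDP(cv2.convexHull(a[2]),4,True)[:,0];print("drawerS",[ (p.tolist(),np.round(onz(S,*p,.085)[:2],3).tolist()) for p in ap])
for n,p in(("can top from top view",(262,205)),):print(n,onz(T,*p,.18))
E
```

```text
ring [0.6423 0.3023 0.2481] gap 0.0003 [[197.0, 154.0, 46.0, 44.0, 90], [448.0, 154.6, 45.8, 13.3, 76]]
grip [ 0.5615 -0.0834  0.1166] gap 0.0014 [[351.8, 204.8, 20.5, 7.1, 45], [300.1, 232.3, 20.8, 8.0, 6]]
cap [0.5393 0.1476 0.1591] gap 0.0011 [[262.2, 205.8, 17.0, 14.8, 45], [369.0, 176.0, 13.2, 18.1, 9]]
base [197.  157.3] [51.2 53.5] [[0.7063, 0.3759, 0.0], [0.7034, 0.3729, 0.01], [0.7005, 0.3699, 0.02]]
base [459.4 212.3] [43.8 54.9] [[0.7049, 0.3741, 0.0], [0.708, 0.3674, 0.01], [0.7111, 0.3606, 0.02]]
dish rect ((350.0, 212.0), (50.0, 50.0), 90.0)
drawer ((460.48468017578125, 252.62310791015625), (61.645259857177734, 100.09603118896484), 7.125016689300537) [([492, 208], [0.578, -0.466]), ([485, 305], [0.319, -0.441]), ([424, 296], [0.334, -0.282]), ([436, 206], [0.576, -0.314]), ([443, 200], [0.593, -0.333])]
drawerS [([185, 216], [0.335, -0.302]), ([224, 312], [0.627, -0.339]), ([172, 337], [0.614, -0.464]), ([162, 323], [0.571, -0.47]), ([133, 237], [0.319, -0.441])]
can top from top view [0.53755767 0.14584278 0.18      ]
```

Measured so far:
- The lens is at (0.642, 0.302, 0.248), where the height should be 0.250.
- The grip is at z 0.117, where it should be 0.118.
- The can is at (0.539, 0.148).
- The drawer's corners agree across both views, giving a centre of (0.456, -0.387) and x axis at about -6.5°.

First I turn the tool so that its y is world x, then go above the can.

```bash
python3 -m jog '[[0,0,0.168,0,0,0,100],[0,0,0.168,0,0,0,100],[0,0,0.168,0,0,0,100],[0,0,0.168,0,0,0,100],[0,0,0.168,0,0,0,100],[0,0,0.168,0,0,0,100],[0,0,0.168,0,0,0,100],[0,0,0.168,0,0,0,100]]' 40
python3 - <<'E'
from h import *
T=dict(np.load("top0.npz"));S=dict(np.load("scene0.npz"))
def axis(c,box,f,z):
    u0,v0,u1,v1=box;I=c["px"][v0:v1,u0:u1]
    m=f(I.astype(int),cv2.cvtColor(I,cv2.COLOR_RGB2HSV).astype(int))
    v,u=np.nonzero(m);P=np.array([onz(c,a+u0,b+v0,z)[:2] for a,b in zip(u,v)])
    mu,ev=cv2.PCACompute(P.astype(np.float32),None);print(len(u),mu,np.degrees(np.arctan2(ev[0,1],ev[0,0]))%180)
dark=lambda I,h:h[...,2]<62
axis(T,(338,190,366,220),dark,.125);axis(S,(285,222,316,240),dark,.122)
for t in(140,155,170): axis(T,(175,125,225,178),lambda I,h:(h[...,2]>t)&(h[...,1]<40),.26)
a=blob(T,(202,160,216,173),dark);print("pad",onz(T,*a[0][0],.02))
E
```

```text
time_s: 1.1
position: [0.1236, 0.5357, 0.231]
tool_rot: [[0.006, 1.0, -0.0], [1.0, -0.006, -0.001], [-0.001, -0.0, -1.0]]
ft_force: [0.0, -0.4, 0.5]
grip_width: 0.085
gripper_force: 0.0
150 [[ 0.55915546 -0.08242883]] 47.161938
169 [[ 0.56389284 -0.08564304]] 47.487423
612 [[0.62805265 0.2975986 ]] 167.43613
281 [[0.6436809  0.30202976]] 143.38008
155 [[0.644149  0.3043783]] 142.85165
pad [0.67586177 0.33358792 0.02      ]
```

```bash
python3 -m jog '[[0,0,0,-0.0388,0.0415,0,100],[0,0,0,-0.0388,0.0415,0,100],[0,0,0,-0.0388,0.0415,0,100],[0,0,0,-0.0388,0.0415,0,100],[0,0,0,-0.0388,0.0415,0,100],[0,0,0,-0.0388,0.0415,0,100],[0,0,0,-0.0388,0.0415,0,100],[0,0,0,-0.0388,0.0415,0,100],[0,0,0,-0.0388,0.0415,0,100],[0,0,0,-0.0388,0.0415,0,100]]'
```

```text
time_s: 2.35
position: [0.5397, 0.1464, 0.231]
tool_rot: [[0.0, 1.0, -0.001], [1.0, -0.0, 0.0], [0.0, -0.001, -1.0]]
ft_force: [0.9, -0.2, 0.7]
grip_width: 0.0853
gripper_force: 0.0
```

The lens axis heads 52.5° ± 3°: the ring normal gives 53°, the pad 56° and the base-to-lens line 49°. The focus is at about (0.536, 0.158). The dish's x is at 47.3°, inside the 7° stated. Next I lower onto the cap and grip it.

```bash
python3 -m jog '[[0,0,0,0.0015,0,0.03,100],[0,0,0,0,0,0.03,100],[0,0,0,0,0,0.02,100],[0,0,0,0,0,0.009,100],[0,0,0,0,0,0,100],[0,0,0,0,0,0,0],[0,0,0,0,0,0,0],[0,0,0,0,0,0,0],[0,0,0,0,0,0,0]]' 40
```

```text
time_s: 3.48
position: [0.5387, 0.1495, 0.143]
tool_rot: [[-0.0, 1.0, 0.001], [1.0, 0.0, 0.0], [0.0, 0.001, -1.0]]
ft_force: [-2.6, -0.0, 6.4]
grip_width: 0.0394
gripper_force: 40.2
```

```bash
python3 -m jog '[[0,0,0,0,0,-0.01,0],[0,0,0,0,0,-0.03,0],[0,0,0,0,0,-0.03,0],[0,0,0,0,0,-0.03,0],[0,0,0,0,0,-0.03,0],[0,0,0,0,0,-0.03,0],[0,0,0,0,0,-0.01,0],[0,0,0,0,0,0,0]]'
python3 - <<'E'
from h import *
s=cap("scene");t=cap("top")
cv2.imwrite("pics/lift.png",cv2.resize(np.hstack([s["px"][60:320,230:550],t["px"][80:340,170:490]]),(800,325))[:,:,::-1])
E
```

```text
time_s: 4.47
position: [0.5386, 0.1494, 0.3121]
tool_rot: [[0.0, 1.0, -0.0], [1.0, -0.0, 0.0], [0.0, -0.0, -1.0]]
ft_force: [0.2, -0.5, -2.3]
grip_width: 0.0392
gripper_force: 41.0
```

View pics/lift.png

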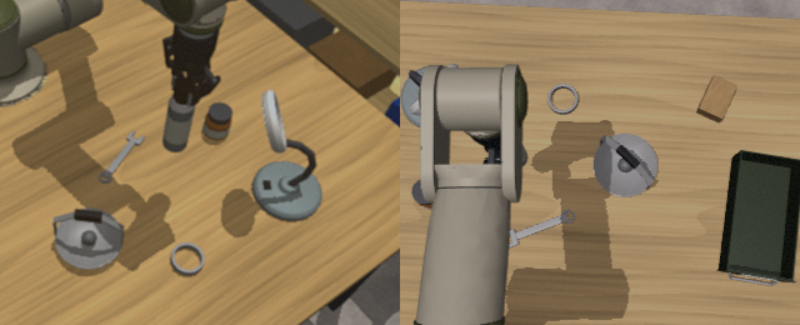

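The left half shows the can held upright and clear below the gripper, with bystanders untouched. I carry it over the drawer, passing inside the dish.

```bash
python3 -m jog '[[0,0,0,-0.03,-0.01,0,0],[0,0,0,-0.05,-0.02,0,0],[0,0,0,-0.059,-0.02,0,0],[0,0,0,-0.06,-0.017,0,0],[0,0,0,-0.06,-0.016,0,0],[0,0,0,-0.06,0,0,0],[0,0,0,-0.06,0,0,0],[0,0,0,-0.06,0,0,0],[0,0,0,-0.05,0,0,0],[0,0,0,-0.03,0,0,0]]'
python3 -m jog '[[0,0,0,-0.016,0,0,0],[0,0,0,0,0,0.03,0],[0,0,0,0,0,0.04,0],[0,0,0,0,0,0.04,0],[0,0,0,0,0,0.03,0],[0,0,0,0,0,0,0]]'
```

```text
time_s: 5.82
position: [0.455, -0.3719, 0.3104]
tool_rot: [[0.002, 1.0, -0.002], [1.0, -0.002, 0.002], [0.002, -0.002, -1.0]]
ft_force: [-0.2, 0.1, -2.0]
grip_width: 0.0392
gripper_force: 41.2
time_s: 6.58
position: [0.4552, -0.3841, 0.1702]
tool_rot: [[-0.001, 1.0, -0.003], [1.0, 0.001, 0.004], [0.004, -0.003, -1.0]]
ft_force: [0.1, 0.1, -1.8]
grip_width: 0.0392
gripper_force: 41.1
```

```bash
python3 -m jog '[[0,0,0,0,0,0.012,0],[0,0,0,0,0,0.008,0],[0,0,0,0,0,0.003,0],[0,0,0,0,0,0,0],[0,0,0,0,0,0,0]]'
```

```text
time_s: 7.2
position: [0.4558, -0.3858, 0.1497]
tool_rot: [[0.0, 1.0, 0.0], [1.0, -0.0, -0.001], [-0.001, 0.0, -1.0]]
ft_force: [0.2, 0.1, -2.5]
grip_width: 0.0391
gripper_force: 41.2
```

```bash
python3 -m jog '[[0,0,0,0,0,0.002,0],[0,0,0,0,0,0.002,0],[0,0,0,0,0,0,0]]'
```

```text
time_s: 7.58
position: [0.4557, -0.3858, 0.146]
tool_rot: [[0.0, 1.0, 0.001], [1.0, -0.0, -0.001], [-0.001, 0.001, -1.0]]
ft_force: [-1.1, 2.0, 3.8]
grip_width: 0.0389
gripper_force: 41.9
```

Touchdown shows as +3.8 N at 0.146, where expected. I release, back off straight up and look.

```bash
python3 -m jog '[[0,0,0,0,0,0,60],[0,0,0,0,0,0,100],[0,0,0,0,0,0,100],[0,0,0,0,0,-0.02,100],[0,0,0,0,0,-0.04,100],[0,0,0,0,0,-0.05,100],[0,0,0,0,0,-0.05,100],[0,0,0,0,0,0,100]]'
python3 - <<'E'
from h import *
s=cap("scene");save(s,"placed.png");np.savez("scene1.npz",**s)
cv2.imwrite("pics/placed.png",cv2.resize(s["px"][150:350,80:400],(800,500))[:,:,::-1])
E
```

```text
time_s: 8.57
position: [0.4563, -0.3863, 0.3094]
tool_rot: [[-0.0, 1.0, 0.005], [1.0, 0.0, -0.006], [-0.006, 0.005, -1.0]]
ft_force: [-0.2, 0.2, -1.5]
grip_width: 0.0854
gripper_force: 0.0
```

View pics/placed.png

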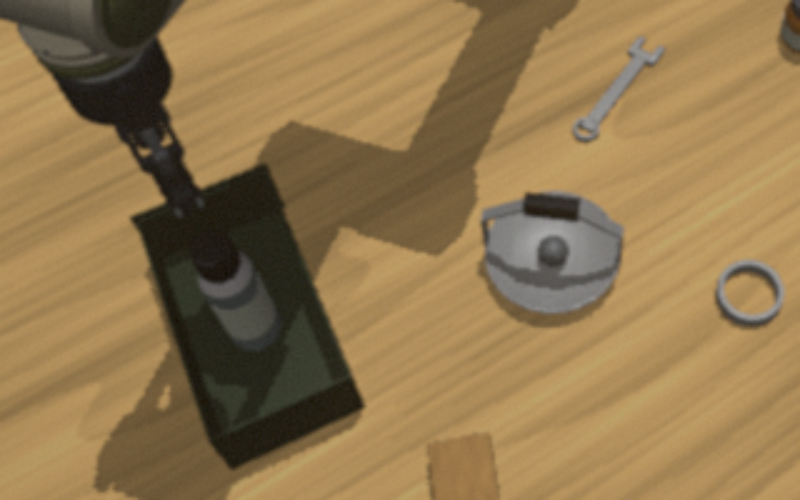

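The can stands upright on the drawer floor, with cap at (215,250) and base at (250,330) in the crop, and is let go. The dish has not moved. I go above its grip and turn the fingers across the bar.

```bash
python3 -m jog '[[0,0,0,0.035,0.015,0,100],[0,0,0,0.055,0.02,0,100],[0,0,0,0.055,0.02,0,100],[0,0,0,0.055,0.02,0,100],[0,0,0,0.055,0.02,0,100],[0,0,0,0.048,0.01,0,100],[0,0,0,0,0,0,100]]'
python3 -m jog '[[0,0,0.149,0,0,0.02,100],[0,0,0.149,0,0,0.03,100],[0,0,0.149,0,0,0.03,100],[0,0,0.149,0,0,0.03,100],[0,0,0.149,0,0,0.02,100],[0,0,0,0,0,0,100]]'
python3 - <<'E'
from h import *
s=cap("scene");a=blob(s,(285,222,316,240),lambda I,h:h[...,2]<62)
cv2.imwrite("pics/over.png",cv2.resize(s["px"][130:290,200:400],(800,600))[:,:,::-1])
p=observe();print(p["position"],np.degrees(np.arctan2(p["tool_rot"][1][1],p["tool_rot"][0][1])),proj(s,p["position"]))
E
```

```text
time_s: 9.5
position: [0.5607, -0.0795, 0.3039]
tool_rot: [[-0.004, 1.0, -0.002], [1.0, 0.004, 0.001], [0.001, -0.002, -1.0]]
ft_force: [-0.3, 0.0, 0.2]
grip_width: 0.0854
gripper_force: 0.0
time_s: 10.25
position: [0.5595, -0.0832, 0.1732]
tool_rot: [[0.678, 0.735, -0.005], [0.735, -0.678, 0.001], [-0.002, -0.004, -1.0]]
ft_force: [0.3, -0.8, 0.3]
grip_width: 0.0855
gripper_force: 0.0
[ 0.56021442 -0.08327111  0.17463354] -42.56344388109353 [299.68082527 220.02228748]
```

View pics/over.png

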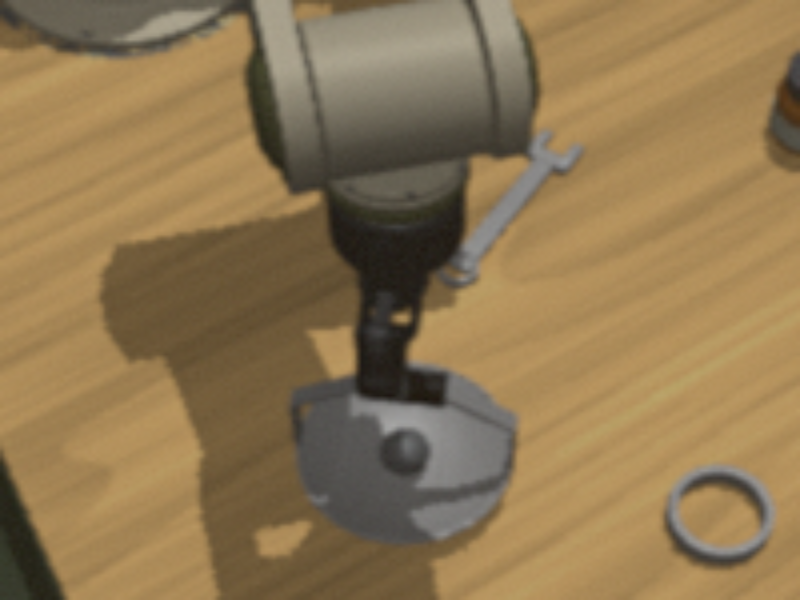

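The fingers stand astride the grip at (400,380) in the crop, and the ball is in the middle at (405,452). I descend and close gently.

```bash
python3 -m jog '[[0,0,0,0.001,0.001,0.02,100],[0,0,0,0,0,0.025,100],[0,0,0,0,0,0.02,100],[0,0,0,0,0,0.0105,100],[0,0,0,0,0,0,100]]' 30
python3 -m jog '[[0,0,0,0,0,0,50],[0,0,0,0,0,0,35],[0,0,0,0,0,0,27],[0,0,0,0,0,0,22],[0,0,0,0,0,0,18],[0,0,0,0,0,0,14],[0,0,0,0,0,0,8],[0,0,0,0,0,0,0],[0,0,0,0,0,0,0]]' 30
```

```text
time_s: 10.92
position: [0.5621, -0.0828, 0.1]
tool_rot: [[0.677, 0.736, -0.0], [0.736, -0.677, -0.0], [-0.0, -0.0, -1.0]]
ft_force: [1.2, -0.7, 0.3]
grip_width: 0.0852
gripper_force: 0.0
time_s: 12.05
position: [0.5621, -0.0825, 0.1]
tool_rot: [[0.678, 0.735, 0.0], [0.735, -0.678, 0.0], [0.0, 0.0, -1.0]]
ft_force: [-1.9, 2.1, 3.8]
grip_width: 0.0156
gripper_force: 30.5
```

```bash
python3 -m jog '[[0,0,0,0,0,0,0],[0,0,0,0,0,-0.004,0],[0,0,0,0,0,-0.01,0],[0,0,0,0,0,-0.016,0],[0,0,0,0,0,-0.02,0],[0,0,0,0,0,-0.02,0],[0,0,0,0,0,-0.02,0],[0,0,0,0,0,-0.02,0],[0,0,0,0,0,-0.01,0],[0,0,0,0,0,-0.004,0]]' 60
python3 -m jog '[[0,0,0,0,0,-0.012,0],[0,0,0,0,0,-0.006,0],[0,0,0,0,0,-0.002,0],[0,0,0,0,0,0,0],[0,0,0,0,0,0,0]]'
python3 - <<'E'
from h import *
s=cap("scene");t=cap("top")
a=cv2.resize(s["px"][130:290,210:410],(500,400));b=cv2.resize(t["px"][150:270,290:380],(300,400))
cv2.imwrite("pics/lifted.png",np.hstack([a,b])[:,:,::-1])
E
```

```text
time_s: 13.3
position: [0.562, -0.0826, 0.224]
tool_rot: [[0.678, 0.735, 0.0], [0.735, -0.678, -0.0], [-0.0, 0.0, -1.0]]
ft_force: [-0.1, 0.3, -4.4]
grip_width: 0.0149
gripper_force: 58.6
time_s: 13.92
position: [0.5619, -0.0825, 0.2435]
tool_rot: [[0.678, 0.735, -0.001], [0.735, -0.678, 0.0], [-0.0, -0.001, -1.0]]
ft_force: [0.5, 0.9, -4.9]
grip_width: 0.0153
gripper_force: 58.7
```

View pics/lifted.png

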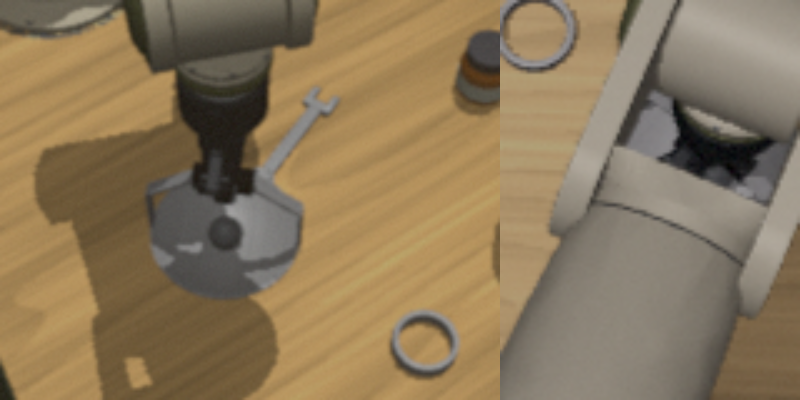

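The dish is lifted, level, with the ball in its middle: dish and ball at (225,235) in the crop, and the 4.4 N load fits 0.42 kg. I make the quarter turn here, -1.66 rad about tool z, which takes it to 52.5° + 90°.

```bash
python3 -m jog '[[0,0,-0.03,0,0,0,0],[0,0,-0.07,0,0,0,0],[0,0,-0.11,0,0,0,0],[0,0,-0.14,0,0,0,0],[0,0,-0.14,0,0,0,0],[0,0,-0.14,0,0,0,0],[0,0,-0.14,0,0,0,0],[0,0,-0.14,0,0,0,0],[0,0,-0.14,0,0,0,0],[0,0,-0.14,0,0,0,0]]'
python3 -m jog '[[0,0,-0.14,0,0,0,0],[0,0,-0.13,0,0,0,0],[0,0,-0.10,0,0,0,0],[0,0,-0.06,0,0,0,0],[0,0,-0.03,0,0,0,0],[0,0,-0.01,0,0,0,0],[0,0,0,0,0,0,0]]'
```

```text
time_s: 15.28
position: [0.5621, -0.0825, 0.2437]
tool_rot: [[-0.436, 0.9, -0.0], [0.9, 0.436, 0.0], [0.0, -0.0, -1.0]]
ft_force: [0.5, 0.6, -4.1]
grip_width: 0.015
gripper_force: 58.7
time_s: 16.15
position: [0.5621, -0.0826, 0.2438]
tool_rot: [[-0.792, 0.61, -0.0], [0.61, 0.792, -0.0], [0.0, -0.0, -1.0]]
ft_force: [-0.0, -0.5, -5.1]
grip_width: 0.015
gripper_force: 58.7
```

```bash
python3 -m jog '[[0,0,0,0.001,0.001,0,0],[0,0,0,0.003,0.003,0,0],[0,0,0,0.005,0.005,0,0],[0,0,0,0.007,0.007,0,0],[0,0,0,0.009,0.010,0,0],[0,0,0,0.011,0.012,0,0],[0,0,0,0.012,0.0125,0,0],[0,0,0,0.012,0.0125,0,0],[0,0,0,0.012,0.0125,0,0],[0,0,0,0.012,0.0125,0,0]]'
python3 -m jog '[[0,0,0,0.012,0.0125,0,0],[0,0,0,0.012,0.0125,0,0],[0,0,0,0.012,0.0125,0,0],[0,0,0,0.012,0.0125,0,0],[0,0,0,0.011,0.012,0,0],[0,0,0,0.009,0.010,0,0],[0,0,0,0.007,0.007,0,0],[0,0,0,0.005,0.005,0,0],[0,0,0,0.003,0.003,0,0],[0,0,0,0.001,0.001,0,0]]'
python3 -m jog '[[0,0,0,0,0,0,0],[0,0,0,0,0,0,0],[0,0,0,0,0,0,0]]'
python3 - <<'E'
from h import *
s=cap("scene");t=cap("top");np.savez("scene2.npz",**s);np.savez("top2.npz",**t)
a=cv2.resize(s["px"][90:250,300:500],(500,400));b=cv2.resize(t["px"][120:240,180:270],(300,400))
cv2.imwrite("pics/focus.png",np.hstack([a,b])[:,:,::-1])
E
```

```text
time_s: 17.4
position: [0.549, 0.0397, 0.2438]
tool_rot: [[-0.793, 0.61, 0.0], [0.61, 0.793, -0.0], [-0.0, 0.0, -1.0]]
ft_force: [-0.3, -0.3, -5.0]
grip_width: 0.015
gripper_force: 58.7
time_s: 18.65
position: [0.5363, 0.1594, 0.2438]
tool_rot: [[-0.793, 0.61, -0.0], [0.61, 0.793, -0.0], [-0.0, -0.0, -1.0]]
ft_force: [0.5, -1.1, -4.6]
grip_width: 0.0154
gripper_force: 58.7
time_s: 19.02
position: [0.5363, 0.1592, 0.2438]
tool_rot: [[-0.792, 0.61, -0.0], [0.61, 0.792, -0.0], [0.0, -0.0, -1.0]]
ft_force: [-0.6, 0.5, -4.4]
grip_width: 0.0148
gripper_force: 58.7
```

View pics/focus.png

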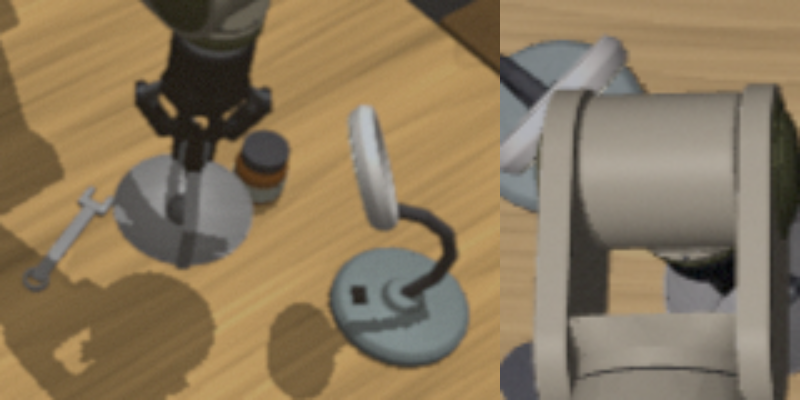

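The dish hangs level with the ball visible beside the front leg at crop (177,208), which is scene (371,173). The arch now stands square, clear of the ring at (372,165) in the crop. I check the ball against the focus.

```bash
python3 - <<'E'
from h import *
S=dict(np.load("scene2.npz"))
h=np.radians(52.5);f=np.array([.643,.3025,.25])+[-.181*np.cos(h),-.181*np.sin(h),-.0845]
b=onz(S,370.8,173.2,.166);print("focus",f,"px",proj(S,f),"ball",b,"px at axis",proj(S,[.536,.159,.166]),"dist",np.linalg.norm(b-f))
# heading from horizontal long axis of ring: white pixels, first top view, ends in crop pixels
T=dict(np.load("top0.npz"))
e=[onz(T,160+u/3,125+v/3,.25)[:2] for u,v in((66,130),(164,28))];d=e[1]-e[0];print("ring ends heading",np.degrees(np.arctan2(d[1],d[0]))%180-90,np.linalg.norm(d),sum(e)/2)
o=observe();print(o["time_s"],np.abs(o["qvel"]).max(),o["position"])
E
```

```text
focus [0.53281418 0.15890305 0.1655    ] px [371.35330788 170.95713096] ball [0.53814723 0.152857   0.166     ] px at axis [372.14596264 171.6292198 ] dist 0.008077501847328422
ring ends heading 51.94401991556097 0.1132830134698191 [0.64885263 0.29880043]
19.125 0.15334751851794978 [0.53626553 0.15928429 0.24380943]
```

```bash
python3 -m jog '[[0,0,0,0,0,0,0],[0,0,0,0,0,0,0],[0,0,0,0,0,0,0],[0,0,0,0,0,0,0],[0,0,0,0,0,0,0],[0,0,0,0,0,0,0],[0,0,0,0,0,0,0],[0,0,0,0,0,0,0]]'; python3 -c "
from rig import job; print(job.close_job())"
```

```text
time_s: 20.12
position: [0.5362, 0.1594, 0.2438]
tool_rot: [[-0.793, 0.61, 0.0], [0.61, 0.793, 0.0], [0.0, 0.0, -1.0]]
ft_force: [0.0, -0.7, -3.7]
grip_width: 0.0149
gripper_force: 58.7
the job is handed in; nothing more can be done
None
```

The job is handed in after about 20 s of robot time, with no verdict returned: the can stands upright in the drawer, and the gripper holds the dish level and still with the ball about 8 mm from the focus by my measurement and the arch square across the line of sight.

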